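# Bar the vacuum pump past compression and shut its cock

### The arm

A 7-joint arm with a two-finger parallel gripper is mounted at the origin on the work surface. World frame = base frame: x ahead of the robot, y to its left, z up, the work surface at z = 0. Lengths are in m, angles in rad, forces in N, time in s.
With the tool pointing down it reaches from about 0.4 to 0.925 m from the base axis. Payload 5.6 kg.
Tool frame: the origin (TCP) lies at the centre of the arm's flange, where the gripper is bolted on; the fingertips stand 173 mm ahead of it and the grasp point (between the pads) lies 155 mm ahead of it; x points along the fingers, z is the direction in which the jaws open and shut, and the axes are right-handed (so a half turn about x gives the same grasp; the last joint's range is limited). The gripper opens to 85 mm and grips with 20 to 120 N. Pads are 22 mm wide; open, the fingers measure 114 mm over their backs; the gripper's body (76 mm by 85 mm) begins 54 mm behind the grasp point. The pads swing forward as they close: fully open they stand 13 mm farther back than shut.
Start: joints at [1.219, 0.468, -0.012, 1.603, 0.006, 1.071, -0.056], TCP at [0.198, -0.619, 0.405] pointing down, gripper open.
Joint ranges: [-2.53, 2.53], [-0.31, 2.02], [-1.57, 1.55], [0.28, 2.44], [-1.29, 4.43], [0.15, 1.84], [-2.92, 2.92]. Speed limits (rad/s): [2.57, 2.57, 3.14, 3.14, 3.14, 3.14, 3.14].

### API

Orientations are given as a rotation vector (axis times angle).
In Python, from plant import arm gives the robot as it stands. The module is installed in compiled form; this text tells all that it offers. Calls block until the motion is done:
- arm.movep(position, orientation): joint-space move of the TCP to a pose.
- arm.move_straight(position, rotation=None, max_speed=0.15, contact_N=None): straight line of the TCP; rotation=None keeps the orientation; max_speed is the mean speed in m/s. With contact_N (N) it stops when the force on the tool has changed by that much, and returns True; else False.
- arm.goto_joints(angles): joint-space move.
- arm.gripper_open() and arm.gripper_close(newtons=None): open the fingers fully, or close them until they stop; newtons is the grip in N (None keeps the last).
- arm.sleep(seconds).
- arm.inverse_kinematics(position, orientation): joint angles nearest the present ones, or None.
- arm.state(): the state.
- arm.grab_frame(name): name is "scene" or "top" or "wrist"; returns a dict with "frame" (384x512x3 uint8, blue, green, red), "intrinsics" (3x3 intrinsics, pixels), "extrinsics" (4x4, takes a point from camera to world coordinates). Camera axes: x right, y up, looking along -z (the intrinsics and any distortion apply to the point x, -y, -z); pixel columns grow to the right and rows downward; lengths in m; the calibration is good to about 2 mm. A picture is of the moment at which its call begins. There is no depth.
A pose or a line that the arm cannot do raises arm.PlanningError and nothing moves.
- arm.close_job(): hands the job in, once; it reports no verdict.
The state is a dict: "t": time; "q": joint angles; "qvel": joint speeds; "tau": joint torques, N m; "eef_pos": TCP position; "orientation": TCP orientation; "force": force on the tool from outside, world axes, zero at the start; "moment": the same for the moment, N m; "gripper_width": finger opening in m.
Only numpy, scipy, OpenCV 4.12 (cv2) and the standard library are available. Lean on these libraries where they do the work, as an engineer would, in place of code of your own. Each camera call takes 0.05 s, during which the arm holds its last target.

### The job

Park the lathe's vacuum pump: with a light grip on the red knob of its green flywheel, turn the wheel slowly clockwise (seen from above) until you feel the compression build up, peak and let go, and stop just past it, as soon as the wheel is free again, never letting it fling round. Then gently push the red cock lever over to its far stop to shut it, let go of everything, and leave the bowl, the gouge and the wax jar where they are.

Things in the scene. Friction and masses are not known exactly. Their poses are not given: they have to be found in the camera images.
- pump: grey vacuum pump, fixed; base 240 x 200 mm, origin on the bench below the shaft; cylinder along its +x. Compression (a sprung roller hidden inside), felt at the knob on top of the friction: over 0.5 rad of turn a drag that rises to about 7 N and eases to nothing at the top; over the next 0.5 rad an equal push forward, that ends; from there the wheel is free: stop there, within some 0.4 rad.
- hub (a point): point on the upright turning axis of the green flywheel, on the wheel's upper face, 134 mm above the bench. The wheel is a disc 216 mm across and 22 mm thick, with a centre boss 60 mm across rising 10 mm (a nut 20 mm) above that face. A yellow arrow on it points clockwise. Turns with the wheel.
- knob_mid (a point): centre of the red upright plastic knob on the flywheel, 85 mm from the wheel's axis: a cylinder 26 mm across, 45 mm tall, its middle 30.5 mm above the wheel's upper face (164.5 mm above the bench), free to spin on its own pin, so the hand need not turn with the wheel. It stands a grip of 40 N, no more.
- flywheel (a joint): turn of the wheel in rad, growing CLOCKWISE seen from above; its zero says nothing about the compression. Friction alone takes 1.5 to 2 N at the knob. The compression lies somewhere with its top 0.8 to 2.2 rad clockwise of the start, cannot be seen, and is new each time: it must be felt. In the free part the wheel stays where it is left; let go on a slope it flings itself.
- manifold: fixed suction manifold: aluminium block 70 x 70 mm, 50 mm high, on a base plate 110 x 100 mm; origin under its centre on the bench. Carries the red cock lever on top, which swings in the manifold's x-z plane from -x to +x.
- cock (a joint): swing of the cock lever in rad: 0 = leaning 0.5 rad towards the manifold's -x (open), 1.0 = leaning 0.5 rad towards +x against its far stop (shut). Stays where it is left; it moves at about 1 N, and is not to be pressed on with over 35 N.
- cock_tip (a point): centre of the red ball, 26 mm across, at the upper end of the cock lever; 80 mm from the lever's pivot, which lies 72 mm above the bench over the manifold's origin. About 142 mm above the bench at both ends of the swing, 152 mm half-way.
- bowl_mid (a point): bystander: turned wooden bowl, 110 mm across, 50 mm high; point at its centre, 25 mm up.
- wax_mid (a point): bystander: wax jar with yellow cap, 60 mm across, 70 mm high; point at its centre, half-way up.
- gouge_grip (a point): bystander: small turning gouge, 240 mm long, dark wood handle and steel shank, lying on the bench; point in its handle.
Things that resemble listed ones, but are neither listed nor needed, are in the scene too. Of the things that look like the manifold, the middle-sized one is meant.

How it is judged:
On the way, in this order (a step that is already met when the one before it is completed fails the run):
1. the wheel is brought to the top of the compression (x of hidden_roller in the frame of hub above 0.045 m and y of hidden_roller in the frame of hub between -0.006 and 0.008 m), for 0.02 s.
2. the wheel stands still just past the compression while the cock is still open (x of hidden_roller in the frame of hub above 0.02 m and y of hidden_roller in the frame of hub between 0.0185 and 0.0354 m and velocity of joint flywheel between -0.05 and 0.05 rad/s and value of joint cock below 0.3 rad), for 0.2 s.
At the end, for the whole second after the job is handed in: The wheel rests just past the compression, 0.46 to 1.0 rad beyond its top, under 0.05 rad/s; the cock lever reads over 0.85 rad (shut); bystanders within 20 mm of their places (x of hidden_roller in the frame of hub above 0.02 m and y of hidden_roller in the frame of hub between 0.0185 and 0.0354 m and velocity of joint flywheel between -0.05 and 0.05 rad/s and value of joint cock above 0.85 rad and distance of each of bowl_mid, wax_mid, gouge_grip from where it was at the start of the episode below 0.02 m); the robot touches nothing.
It fails at once if the wheel is let fling round (faster than 2 rad/s either way) (velocity of joint flywheel above 2 rad/s or velocity of joint flywheel below -2 rad/s).
It fails at once if the wheel is run on more than 1.1 rad beyond the top of the compression (x of hidden_roller in the frame of hub below 0.019 m and y of hidden_roller in the frame of hub above 0.005 m).
It fails at once if a bystander is shoved more than 20 mm (distance of any of bowl_mid, wax_mid, gouge_grip from where it was at the start of the episode above 0.02 m).
It fails at once if the knob is squeezed or wrenched (over 90 N, both fingers added) (contact force between the fingers and knob_c0 above 90 N).
It fails at once if the cock lever is pushed with over 35 N (contact force between the fingers and cock_c0 above 35 N or contact force between the fingers and cock_c1 above 35 N).
It also fails if it takes over 72 s, if anything falls off the work surface, if the arm or the gripper's body presses on something with over 40 N, if the wrist force passes 120 N, or if a joint passes its speed limit or range.

## Working session

There is one attempt and no reset: what is moved stays moved. The work goes in short steps, each a Python script; the robot and the scene stay as the last script left them, time stands still between calls to the robot, and variables do not carry over. Pictures are saved under pics/ and viewed, and the job is handed in when it is done.

```bash
mkdir -p pics; ls; python3 - <<'E'
from plant import arm
import cv2
for n in ("scene","top","wrist"):
    f=arm.grab_frame(n); cv2.imwrite(f"pics/{n}0.png",f["frame"]); print(n,f["intrinsics"].tolist(),f["extrinsics"].round(4).tolist())
s=arm.state(); print(s)
E
```

```text
pics
scene [[484.2158730266994, 0.0, 252.47733905729953], [0.0, 484.2158730266994, 201.81712249652878], [0.0, 0.0, 1.0]] [[-0.2806, -0.6721, 0.6852, 1.3009], [0.9596, -0.1821, 0.2143, 0.3569], [-0.0193, 0.7177, 0.6961, 0.9047], [0.0, 0.0, 0.0, 1.0]]
top [[418.240016506654, 0.0, 260.7037515440566], [0.0, 418.240016506654, 192.23307580709997], [0.0, 0.0, 1.0]] [[0.0185, 0.9901, -0.1391, 0.3994], [-0.9996, 0.0156, -0.022, 0.1011], [-0.0196, 0.1394, 0.99, 1.0748], [0.0, 0.0, 0.0, 1.0]]
wrist [[327.13446152835644, 0.0, 255.13131166119362], [0.0, 327.13446152835644, 195.87742697252258], [0.0, 0.0, 1.0]] [[0.3044, 0.9036, 0.3013, 0.2747], [-0.9525, 0.2893, 0.0948, -0.5943], [-0.0015, -0.3159, 0.9488, 0.373], [0.0, 0.0, 0.0, 1.0]]
{'t': 0.15, 'q': array([ 1.21898844,  0.4682337 , -0.01161161,  1.60343055,  0.00604379,
        1.07141703, -0.05632603]), 'qvel': array([ 8.92400813e-04,  2.58706736e-04,  6.28496364e-04, -3.96079912e-03,
       -1.76785833e-05,  1.76437190e-03,  9.50300969e-04]), 'tau': array([ 1.60788553e-03, -5.32792175e+01,  2.23999465e-02, -2.51552314e+01,
        1.15730910e-02,  5.54448619e-03,  1.71839042e-05]), 'eef_pos': array([ 0.19744737, -0.61907948,  0.40391118]), 'orientation': array([ 0.97961097,  1.34087343, -0.97838464]), 'force': array([0.14327666, 0.34757302, 0.52839896]), 'moment': array([ 0.00360081, -0.0327578 ,  0.00514774]), 'gripper_width': 0.08543774679909578}
```

View pics/scene0.png

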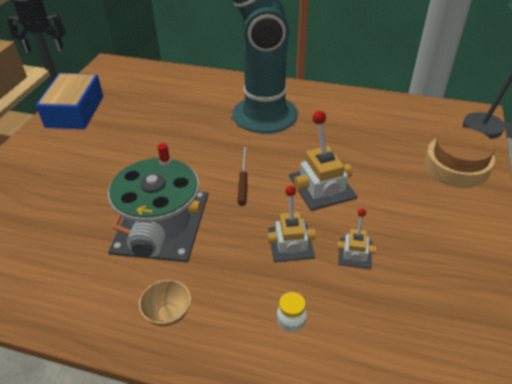

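View pics/top0.png

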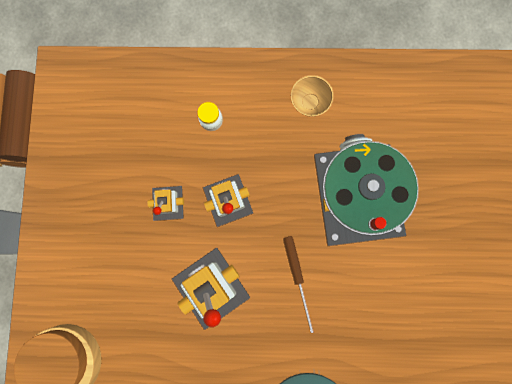

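View pics/wrist0.png

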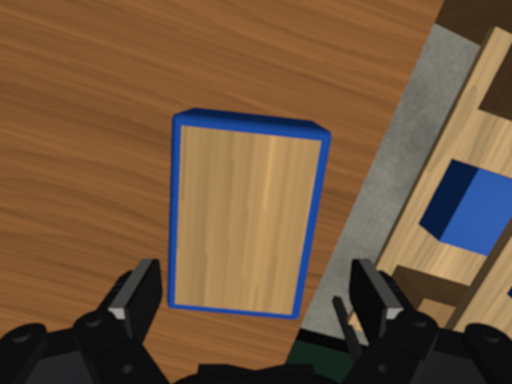

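The scene view shows three lever blocks, the pump with its green wheel (hub about (152,183), knob (163,153)), the bowl, wax jar and gouge.

Manifold candidates in the top view are small (165,203), middle (228,201) and large (210,288); I want the middle one. For the knob, the only red cylinder is at (379,223) on the wheel. The other red blobs are lever balls.

```bash
cat > h.py <<'E'
import numpy as np, cv2
from plant import arm
def ray(f,u,v):
    K=f["intrinsics"];E=f["extrinsics"]
    d=np.array([(u-K[0,2])/K[0,0],-(v-K[1,2])/K[1,1],-1.0])
    return E[:3,3],E[:3,:3]@d
def onz(f,u,v,z):
    o,d=ray(f,u,v); return o+d*(z-o[2])/d[2]
def tri(rs):
    A=np.zeros((3,3));b=np.zeros(3)
    for o,d in rs:
        d=d/np.linalg.norm(d);P=np.eye(3)-np.outer(d,d);A+=P;b+=P@o
    p=np.linalg.solve(A,b)
    return p,[np.linalg.norm(np.cross(p-o,d/np.linalg.norm(d))) for o,d in rs]
def proj(f,p):
    K=f["intrinsics"];E=f["extrinsics"]
    c=E[:3,:3].T@(np.asarray(p)-E[:3,3]);return K[0,0]*c[0]/-c[2]+K[0,2],K[1,1]*-c[1]/-c[2]+K[1,2]
def red(f,n=30):
    h=cv2.cvtColor(f["frame"],cv2.COLOR_BGR2HSV)
    m=(((h[...,0]<5)|(h[...,0]>174))&(h[...,1]>170)&(h[...,2]>90)).astype(np.uint8)
    k,_,st,c=cv2.connectedComponentsWithStats(m)
    return [(tuple(c[i].round(1)),st[i].tolist()) for i in range(1,k) if st[i,4]>n]
E
python3 - <<'E'
from h import *
F={n:arm.grab_frame(n) for n in("scene","top")}
for n,f in F.items(): print(n,red(f))
T,S=F["top"],F["scene"]
# green wheel
for n,f in F.items():
    h=cv2.cvtColor(f["frame"],cv2.COLOR_BGR2HSV)
    m=((h[...,0]>65)&(h[...,0]<88)&(h[...,1]>90)).astype(np.uint8)
    if n=="top": m[340:]=0
    else: m[:150]=0; 
    k,l,st,c=cv2.connectedComponentsWithStats(m);i=1+st[1:,4].argmax()
    cs,_=cv2.findContours((l==i).astype(np.uint8),cv2.RETR_EXTERNAL,cv2.CHAIN_APPROX_NONE)
    p=max(cs,key=cv2.contourArea);p=cv2.convexHull(p);e=cv2.fitEllipse(p);print(n,e,st[i], onz(f,*e[0],0.134))
im=T["frame"][150:340,140:440]; cv2.imwrite("pics/c1.png",cv2.resize(im,None,fx=2.6,fy=2.6,interpolation=cv2.INTER_CUBIC))
im=S["frame"][130:280,90:390]; cv2.imwrite("pics/c2.png",cv2.resize(im,None,fx=2.6,fy=2.6,interpolation=cv2.INTER_CUBIC))
E
```

```text
scene [((np.float64(318.9), np.float64(116.5)), [314, 112, 11, 10, 95]), ((np.float64(162.3), np.float64(150.9)), [158, 144, 9, 17, 100]), ((np.float64(290.0), np.float64(190.1)), [286, 186, 9, 9, 63]), ((np.float64(361.4), np.float64(211.8)), [359, 209, 6, 7, 33])]
top [((np.float64(227.4), np.float64(208.0)), [223, 203, 10, 11, 76]), ((np.float64(157.1), np.float64(210.4)), [154, 207, 7, 8, 31]), ((np.float64(379.6), np.float64(222.5)), [372, 217, 14, 12, 114]), ((np.float64(212.4), np.float64(317.7)), [204, 310, 17, 16, 177])]
scene ((152.53219604492188, 187.30029296875), (55.33238983154297, 86.23490142822266), 79.10999298095703) [ 110  159   86   57 2637] [ 0.55677889 -0.12334463  0.134     ]
top ((370.83477783203125, 187.27447509765625), (88.94510650634766, 92.45072937011719), 120.73170471191406) [ 325  143   92   90 4677] [ 0.54679433 -0.12711255  0.134     ]
```

View pics/c1.png

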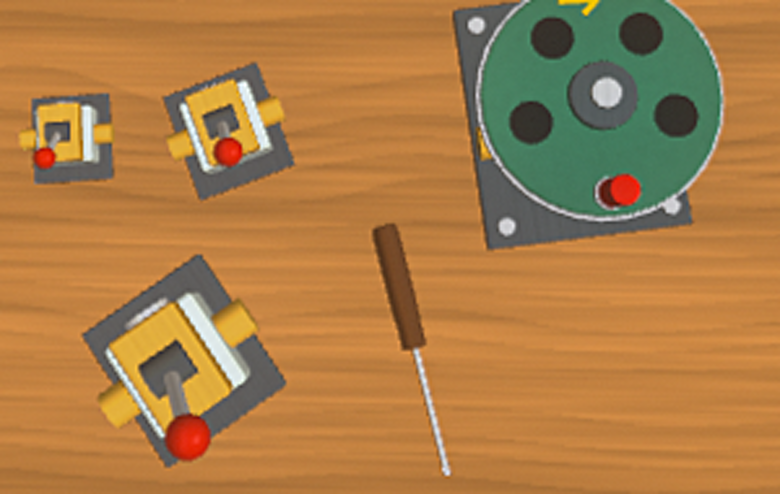

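View pics/c2.png

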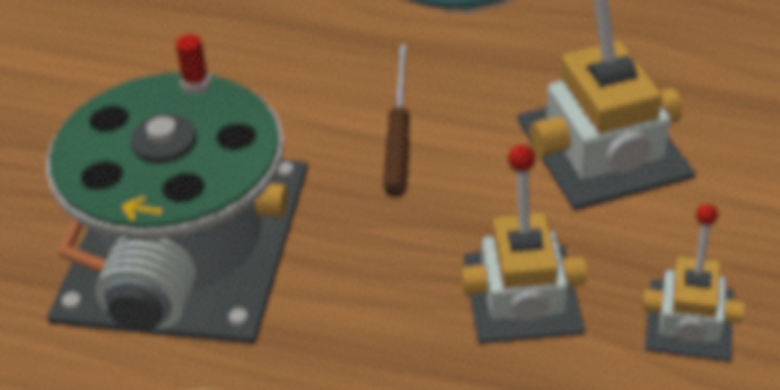

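The crops confirm the knob on the wheel's robot-side edge, and the middle manifold at top (228,201), with its lever leaning towards the robot. I'll check its plate size and find the hub.

```bash
python3 - <<'E'
from h import *
F={n:arm.grab_frame(n) for n in("scene","top")};T,S=F["top"],F["scene"]
# nut: bright grey blob near hub
def nut(f,c,r):
    x,y=c;im=cv2.cvtColor(f["frame"],cv2.COLOR_BGR2HSV)[y-r:y+r,x-r:x+r]
    m=((im[...,1]<50)&(im[...,2]>150)).astype(np.uint8)
    k,_,st,cc=cv2.connectedComponentsWithStats(m);i=1+st[1:,4].argmax();print(st[i]);return cc[i]+[x-r,y-r]
nt=nut(T,(373,185),10);ns=nut(S,(152,180),10)
print(nt,ns,onz(T,*nt,.154),onz(S,*ns,.154),tri([ray(T,*nt),ray(S,*ns)]))
k=(tri([ray(T,379.6,222.5),ray(S,162.3,146.5)])); print("knob",k)
for z in(.187,.18): print(onz(T,379.6,222.5,z),onz(S,162.3,147,z))
for nm,a,b in(("mid",(227.4,208),(290,190.1)),("small",(157.1,210.4),(361.4,211.8)),("big",(212.4,317.7),(318.9,116.5))):
    print(nm,tri([ray(T,*a),ray(S,*b)]), onz(T,*a,.142))
c=np.array([(163,95),(257,62),(294,163),(203,199)])/2.6+[140,150]
P=[onz(T,*q,.006) for q in c];print(np.round(P,3),[np.linalg.norm(P[i]-P[i-1]).round(3) for i in range(4)],np.mean(P,0))
print(red(T))
E
```

```text
[  5   5  11  11 101]
[ 6  6  8  5 34]
[373.        185.0990099] [151.29411765 178.02941176] [ 0.54861555 -0.12712458  0.154     ] [ 0.54698162 -0.12749286  0.154     ] (array([ 0.5483627 , -0.12670055,  0.15537244]), [np.float64(8.568931245947846e-05), np.float64(8.568931245942824e-05)])
knob (array([ 0.46361501, -0.13165064,  0.18449854]), [np.float64(0.0003161012053020624), np.float64(0.0003161012053020859)])
[ 0.46353757 -0.13130651  0.187     ] [ 0.46834824 -0.12879931  0.187     ]
[ 0.46404358 -0.13313917  0.18      ] [ 0.46022848 -0.13353622  0.18      ]
mid (array([0.49318364, 0.19564978, 0.14501475]), [np.float64(1.64037947643652e-05), np.float64(1.640379476445093e-05)]) [0.49349201 0.19594031 0.142     ]
small (array([0.48805637, 0.36243148, 0.11300359]), [np.float64(0.0003500948810749991), np.float64(0.000350094881075084)]) [0.48545067 0.35421047 0.142     ]
big (array([0.26303335, 0.21474122, 0.19917313]), [np.float64(0.0007248516564971255), np.float64(0.0007248516564972462)]) [0.25433614 0.22140464 0.142     ]
[[0.562 0.276 0.006]
 [0.597 0.183 0.006]
 [0.496 0.143 0.006]
 [0.459 0.232 0.006]] [np.float64(0.112), np.float64(0.099), np.float64(0.108), np.float64(0.096)] [0.52859221 0.20847116 0.006     ]
[((np.float64(227.4), np.float64(208.0)), [223, 203, 10, 11, 80]), ((np.float64(157.1), np.float64(210.2)), [154, 207, 7, 8, 33]), ((np.float64(379.8), np.float64(222.6)), [374, 217, 12, 12, 110]), ((np.float64(212.4), np.float64(317.7)), [204, 310, 17, 16, 177])]
```

The middle manifold checks out: plate about 110 x 98 mm, ball at z about 0.142. The knob sits 84.5 mm from the hub. Next I hover with the jaws along world x, which is normal to the load near mid-sweep, and take a wrist look.

```bash
cat >> h.py <<'E'
from scipy.spatial.transform import Rotation as R
def rot(yaw):  # tool x down, jaws (z) along (cos yaw, sin yaw,0)
    z=np.array([np.cos(yaw),np.sin(yaw),0]);x=np.array([0,0,-1.]);return R.from_matrix(np.c_[x,np.cross(z,x),z]).as_rotvec()
E
python3 - <<'E'
from h import *
print(R.from_rotvec(arm.state()["orientation"]).as_matrix().round(3))
p=np.array([.464,-.1315,.43])
for yaw in (0,np.pi,-.5,.5):
    o=rot(yaw);
    for a in (183,130,97,50,5):
        t=np.radians(a);q=arm.inverse_kinematics([.548+.085*np.cos(t),-.127+.085*np.sin(t),.323],o);print(yaw,a,None if q is None else np.round(q,2))
E
```

```text
[[-0.     0.953  0.304]
 [ 0.     0.304 -0.953]
 [-1.    -0.    -0.   ]]
0 183 [ 0.67  0.36 -0.54  2.05  0.26  0.8  -0.03]
0 130 [ 0.55  0.39 -0.59  2.01  0.3   0.82 -0.21]
0 97 [ 0.5   0.47 -0.6   1.91  0.34  0.86 -0.28]
0 50 [ 0.51  0.58 -0.62  1.75  0.41  0.94 -0.28]
0 5 [ 0.55  0.63 -0.6   1.65  0.41  0.98 -0.18]
3.141592653589793 183 [-0.79  0.69  1.36  2.13 -0.82  1.02 -2.12]
3.141592653589793 130 [-0.92  0.73  1.35  2.09 -0.84  1.05 -2.26]
3.141592653589793 97 [-0.9   0.81  1.35  2.   -0.9   1.12 -2.29]
3.141592653589793 50 [-0.8   0.93  1.34  1.84 -0.98  1.23 -2.28]
3.141592653589793 5 [-0.66  0.99  1.34  1.74 -1.01  1.29 -2.22]
-0.5 183 [ 0.6   0.34 -0.47  2.05  0.22  0.79 -0.49]
-0.5 130 [ 0.5   0.38 -0.52  2.01  0.26  0.81 -0.68]
-0.5 97 [ 0.45  0.45 -0.54  1.92  0.3   0.85 -0.75]
-0.5 50 [ 0.45  0.56 -0.54  1.75  0.35  0.93 -0.74]
-0.5 5 [ 0.49  0.61 -0.5   1.66  0.34  0.96 -0.63]
0.5 183 [ 0.73  0.38 -0.62  2.05  0.3   0.81  0.44]
0.5 130 [ 0.6   0.41 -0.65  2.01  0.34  0.83  0.26]
0.5 97 [ 0.55  0.49 -0.67  1.91  0.39  0.88  0.18]
0.5 50 [ 0.56  0.6  -0.7   1.75  0.46  0.96  0.17]
0.5 5 [ 0.62  0.66 -0.69  1.65  0.48  1.01  0.26]
```

```bash
python3 - <<'E'
from h import *
arm.movep([.464,-.1315,.44],rot(0)); arm.sleep(.2)
f=arm.grab_frame("wrist");cv2.imwrite("pics/w1.png",f["frame"]);print(red(f),f["extrinsics"].round(3).tolist())
s=arm.state();print(s["t"],s["eef_pos"],s["force"])
for n in([.4636,-.1315,.187],[.5484,-.127,.154]):print(proj(f,n))
E
```

```text
[((np.float64(253.4), np.float64(204.6)), [237, 188, 34, 34, 881])] [[1.0, 0.001, 0.0, 0.464], [-0.001, 0.949, 0.316, -0.051], [-0.0, -0.316, 0.949, 0.409], [0.0, 0.0, 0.0, 1.0]]
2.6083 [ 0.46395915 -0.13206122  0.43987248] [-0.59435168  0.11958204 -0.0814941 ]
(np.float64(254.6250701297564), np.float64(204.48690410876816))
(np.float64(358.9811132455019), np.float64(185.37396931525234))
```

View pics/w1.png

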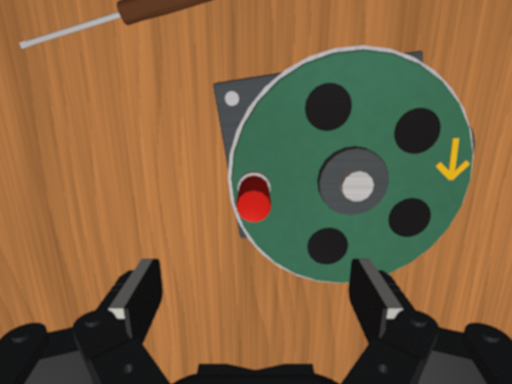

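The wrist view shows the knob at (253,205) and the nut at (358,186), within about 1 px of prediction. Descend and grip lightly.

```bash
python3 - <<'E'
from h import *
c=arm.move_straight([.4636,-.1313,.322],max_speed=.1,contact_N=6); print("contact",c)
s=arm.state();print(s["t"],s["force"],s["eef_pos"])
arm.gripper_close(20); arm.sleep(.2)
s=arm.state();print(s["t"],s["force"],s["moment"],s["eef_pos"],s["gripper_width"])
for i in range(4):
    arm.sleep(.03);print(arm.state()["force"].round(2))
f=arm.grab_frame("wrist");cv2.imwrite("pics/w2.png",f["frame"])
E
```

```text
contact False
3.9417 [ 1.23146451 -0.54251866 -0.27182435] [ 0.46387857 -0.13131794  0.32256785]
4.7167 [-3.96679749  0.21907585  5.19235959] [ 0.02963047  0.6819302  -0.04188651] [ 0.46302657 -0.13129185  0.32221332] 0.025418113222292735
[-4.13 -0.27  5.22]
[-4.28  0.69  5.62]
[-3.31  0.04  5.84]
[-3.89  0.76  5.47]
```

View pics/w2.png

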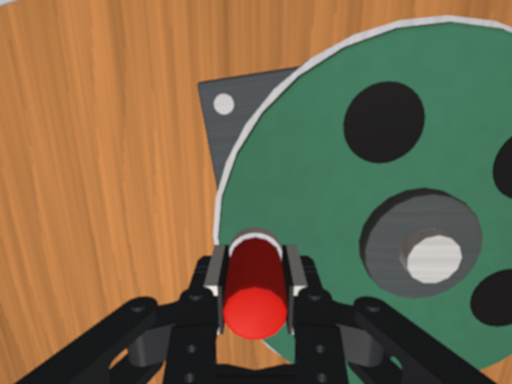

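Clean centred grip (25.4 mm). Now a compliant arc stepper with force logging, run over the first bit only.

```bash
cat > step.py <<'E'
from h import *
import json,os
HUB=np.array([.5484,-.127]);O=rot(0)
def load():
    return json.load(open("log.json")) if os.path.exists("log.json") else dict(a=[], r=.0848, cmd=None)
def save(L): json.dump(L,open("log.json","w"))
def meas(n=5):
    F=[];
    for i in range(n): arm.sleep(.01);s=arm.state();F.append(s["force"])
    return s,np.mean(F,0)
A0=np.arctan2(-.1313+.127,.463-.5484)%(2*np.pi)
def step(L,d,v=.02):
    """turn d rad clockwise; returns turn, drag (N, + opposes), radial, z"""
    if L["cmd"] is None: L["cmd"]=0.
    L["cmd"]+=d; t=A0-L["cmd"]
    p=HUB+L["r"]*np.array([np.cos(t),np.sin(t)])
    arm.move_straight([*p,.3215],max_speed=v)
    s,F=meas(); e=s["eef_pos"][:2]-HUB
    ta=np.arctan2(e[1],e[0]); turn=(A0-ta+.5)%(2*np.pi)-.5
    u=np.array([np.cos(ta),np.sin(ta)]); tan=np.array([np.sin(ta),-np.cos(ta)])
    drag=-F[:2]@tan; rad=F[:2]@u
    L["r"]+=float(np.clip(.0001*rad,-.0005,.0005))
    L["a"].append([float(x) for x in(s["t"],L["cmd"],turn,drag,rad,F[2],np.hypot(*e))]); save(L)
    print(np.round(L["a"][-1],3).tolist(),round(L["r"],4),flush=True)
    return turn,drag,rad,F
E
python3 - <<'E'
from step import *
L=load()
for i in range(4): step(L,.05)
print(arm.state()["gripper_width"])
E
```

```text
[5.308, 0.05, 0.048, 0.419, 5.774, 10.51, 0.085] 0.0853
[5.717, 0.1, 0.099, 0.075, 4.561, 8.976, 0.086] 0.0858
[6.125, 0.15, 0.15, 0.061, 3.574, 7.736, 0.086] 0.0861
[6.533, 0.2, 0.201, 0.04, 2.361, 6.743, 0.086] 0.0863
0.025277069312482994
```

```bash
python3 - <<'E'
from h import *
f=arm.grab_frame("wrist");cv2.imwrite("pics/w3.png",f["frame"]);print(red(f))
E
```

```text
[((np.float64(256.8), np.float64(293.7)), [223, 239, 65, 100, 4646])]
```

View pics/w3.png

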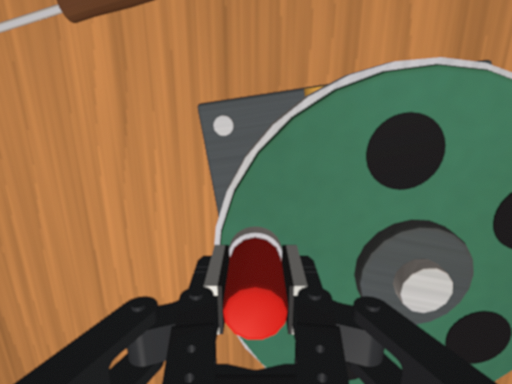

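Knob held, wheel turning. At rest the friction reads about 0, so drag above that means compression. Continue until the drag has peaked and gone negative.

```bash
python3 - <<'E'
from step import *
L=load(); peak=0
while L["cmd"]<2.6:
    t,d,r,F=step(L,.06,.025)
    peak=max(peak,d)
    if peak>3.5 and d<-2.5: print("past top");break
    if np.linalg.norm(F)>25: print("FORCE");break
E
```

```text
[6.983, 0.26, 0.263, -0.131, 2.079, 5.798, 0.086] 0.0866
[7.383, 0.32, 0.324, -0.469, 1.884, 5.958, 0.086] 0.0867
[7.783, 0.38, 0.384, -0.141, 1.309, 5.783, 0.086] 0.0869
[8.183, 0.44, 0.444, -0.308, 1.133, 5.828, 0.087] 0.087
[8.583, 0.5, 0.505, -0.483, 0.504, 5.627, 0.087] 0.087
[8.983, 0.56, 0.565, -0.731, 0.492, 5.537, 0.087] 0.0871
[9.383, 0.62, 0.625, -0.705, 0.462, 5.803, 0.087] 0.0871
[9.783, 0.68, 0.685, -0.529, 0.005, 5.512, 0.087] 0.0871
[10.183, 0.74, 0.745, -0.125, 0.058, 5.164, 0.087] 0.0871
[10.583, 0.8, 0.806, -0.772, -0.201, 5.151, 0.087] 0.0871
[10.983, 0.86, 0.866, -0.736, 0.136, 5.624, 0.087] 0.0871
[11.383, 0.92, 0.926, -0.481, -0.696, 5.088, 0.087] 0.0871
[11.783, 0.98, 0.986, -0.555, -0.257, 5.222, 0.087] 0.087
[12.183, 1.04, 1.047, -1.012, -0.49, 5.383, 0.087] 0.087
[12.583, 1.1, 1.107, -0.889, -0.434, 5.353, 0.087] 0.0869
[12.983, 1.16, 1.167, -1.049, -0.542, 5.567, 0.087] 0.0869
[13.383, 1.22, 1.227, -0.896, -0.314, 5.385, 0.087] 0.0869
[13.783, 1.28, 1.267, 7.575, 0.188, 13.622, 0.086] 0.0869
[14.183, 1.34, 1.309, 15.05, 0.969, 19.744, 0.086] 0.087
[14.583, 1.4, 1.379, 9.882, -0.036, 14.749, 0.087] 0.087
[14.983, 1.46, 1.423, 17.935, -0.132, 21.73, 0.087] 0.087
FORCE
```

Unexpectedly abrupt: 15–18 N of drag with a z load. I'll look before going on.

```bash
python3 - <<'E'
from h import *
for n in("wrist","scene","top"):
    f=arm.grab_frame(n);cv2.imwrite(f"pics/x_{n}.png",f["frame"]);print(red(f))
s=arm.state();print(s["t"],s["force"],s["moment"],s["eef_pos"],s["gripper_width"],s["q"].round(2))
E
```

```text
[((np.float64(256.9), np.float64(297.8)), [222, 240, 65, 101, 4242])]
[((np.float64(318.7), np.float64(116.7)), [313, 112, 12, 10, 100]), ((np.float64(290.0), np.float64(190.2)), [286, 186, 9, 9, 64]), ((np.float64(361.2), np.float64(211.9)), [358, 209, 7, 7, 34])]
[((np.float64(227.5), np.float64(208.0)), [223, 203, 10, 11, 80]), ((np.float64(212.1), np.float64(317.7)), [204, 310, 17, 16, 176])]
15.1333 [-18.17973179  -3.0066657   22.25847444] [-0.63345584  3.58660698 -0.06498117] [ 0.53136117 -0.04216148  0.32191137] 0.025253747892392136 [ 0.44  0.44 -0.53  1.93  0.29  0.86 -0.24]
```

View pics/x_wrist.png

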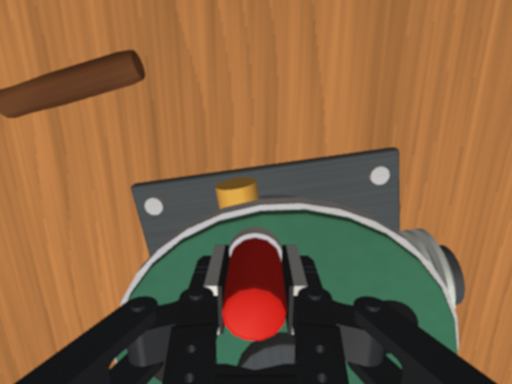

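View pics/x_scene.png

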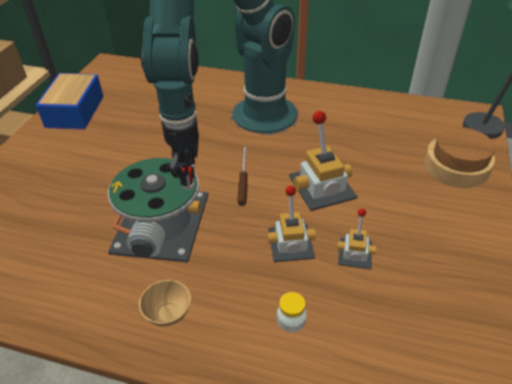

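View pics/x_top.png

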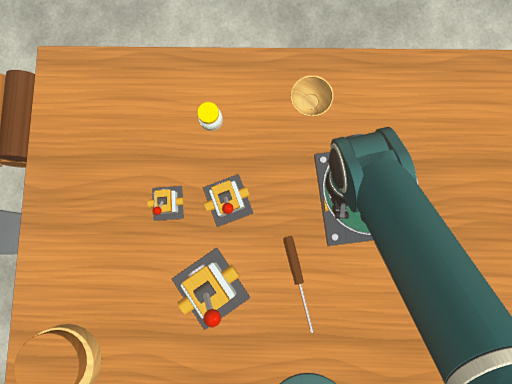

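Nothing visible is blocking it: the knob is still centred in the pads and the hand is clear of the hub. I'll probe with small slow steps, back and then forward.

```bash
python3 - <<'E'
from step import *
L=load()
for d in(-.02,-.02,.02,.02,.015,.015): step(L,d,.01)
s=arm.state();print(s["force"].round(1),s["moment"].round(2),s["eef_pos"].round(4),s["gripper_width"])
E
```

```text
[15.5, 1.44, 1.413, 13.284, 0.236, 17.677, 0.086] 0.087
[15.867, 1.42, 1.402, 9.381, -0.238, 14.246, 0.087] 0.087
[16.233, 1.44, 1.412, 13.9, 0.107, 18.235, 0.086] 0.087
[16.6, 1.46, 1.424, 17.342, 0.278, 21.711, 0.087] 0.087
[16.925, 1.475, 1.432, 20.487, 0.518, 24.492, 0.087] 0.0871
[17.25, 1.49, 1.447, 19.848, 0.491, 23.779, 0.087] 0.0871
[-20.3  -2.9  24.2] [-0.63  4.02 -0.05] [ 0.5334 -0.0417  0.3219] 0.025563168298853918
```

The response is stiff and hysteretic, and the drag always comes with a vertical load: I'm pressing down about 24 N. I'll null the vertical force and see what drag is left.

```bash
python3 - <<'E'
from step import *
L=load(); t=A0-L["cmd"];p=HUB+L["r"]*np.array([np.cos(t),np.sin(t)])
s=arm.state();print(s["eef_pos"].round(4),p.round(4),s["tau"].round(2))
for z in(.3225,.3235,.3245):
    arm.move_straight([*p,z],max_speed=.01);s,F=meas();print(z,F.round(1),s["moment"].round(2),s["eef_pos"].round(4),round(s["gripper_width"],4),s["t"])
    f=arm.grab_frame("wrist")
cv2.imwrite("pics/w4.png",f["frame"]); g=arm.grab_frame("scene")["frame"][120:230,90:220]
cv2.imwrite("pics/s4.png",cv2.resize(g,None,fx=5,fy=5,interpolation=cv2.INTER_CUBIC))
E
```

```text
[ 0.5334 -0.0417  0.3219] [ 0.537  -0.0406] [ -2.59 -34.15  -6.03 -24.34   0.38  -5.81   0.04]
0.3225 [-17.   -3.2  16.3] [-0.64  3.42 -0.05] [ 0.5334 -0.0418  0.3219] 0.0255 17.5417
0.3235 [-14.8  -3.2   9.9] [-0.6   2.87 -0.05] [ 0.5333 -0.042   0.3221] 0.0254 17.8833
0.3245 [-12.6  -3.    3. ] [-0.63  2.33 -0.04] [ 0.5332 -0.042   0.3221] 0.0254 18.225
```

View pics/s4.png

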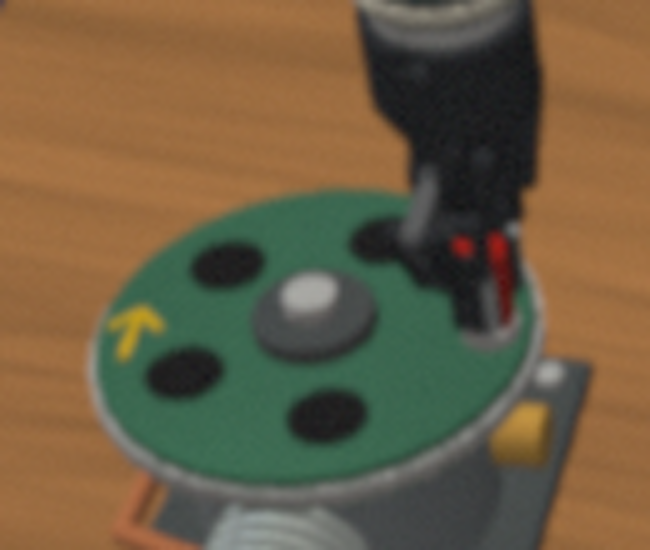

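View pics/w4.png

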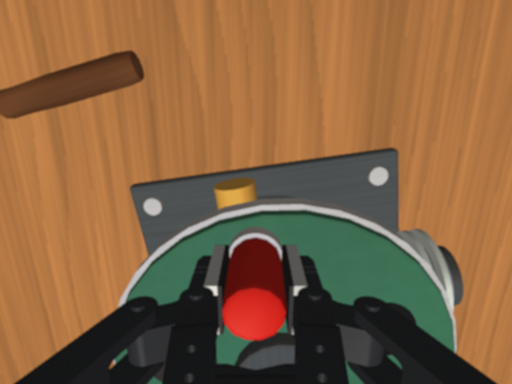

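With the vertical load nulled, drag drops to about 12 N, so part of it was arm-compliance coupling. Continue with compliance in z as well, in finer steps.

```bash
python3 - <<'E'
s=open('step.py').read()
s=s.replace("arm.move_straight([*p,.3215],max_speed=v)",'L.setdefault("z",.3245); arm.move_straight([*p,L["z"]],max_speed=v)')
s=s.replace('    L["a"].append','    L["z"]+=float(np.clip(.00012*F[2],-.001,.001))\n    L["a"].append')
s=s.replace('round(L["r"],4),','round(L["r"],4),round(L["z"],4),')
open('step.py','w').write(s)
E
python3 - <<'E'
from step import *
L=load()
for i in range(8):
    t,d,r,F=step(L,.02,.015)
    if d>24 or d<-2: break
E
```

```text
[18.633, 1.51, 1.455, 17.575, -0.771, 6.345, 0.086] 0.087 0.3253
[18.95, 1.53, 1.465, 19.985, -0.886, 5.673, 0.086] 0.0869 0.3259
[19.267, 1.55, 1.482, 19.262, -0.424, 1.463, 0.086] 0.0869 0.3261
[19.575, 1.57, 1.502, 18.987, -0.062, 0.233, 0.086] 0.0869 0.3261
[19.883, 1.59, 1.522, 18.868, -0.249, 0.26, 0.086] 0.0869 0.3262
[20.192, 1.61, 1.542, 18.506, -0.225, -0.108, 0.086] 0.0868 0.3262
[20.5, 1.63, 1.563, 18.727, -0.361, 0.105, 0.086] 0.0868 0.3262
[20.808, 1.65, 1.591, 14.602, -0.296, -3.834, 0.086] 0.0868 0.3257
```

```bash
python3 - <<'E'
from step import *
L=load()
for i in range(16):
    t,d,r,F=step(L,.02,.015)
    if d>24 or d<-6: break
E
```

```text
[21.117, 1.67, 1.613, 15.531, 0.207, -0.461, 0.086] 0.0868 0.3257
[21.425, 1.69, 1.634, 15.757, -0.163, -0.416, 0.086] 0.0868 0.3256
[21.733, 1.71, 1.654, 15.245, -0.169, -0.263, 0.086] 0.0868 0.3256
[22.042, 1.73, 1.682, 11.637, -0.462, -3.201, 0.086] 0.0867 0.3252
[22.35, 1.75, 1.703, 12.372, -0.768, -0.484, 0.086] 0.0866 0.3251
[22.658, 1.77, 1.73, 8.964, -0.354, -3.342, 0.086] 0.0866 0.3247
[22.967, 1.79, 1.751, 10.498, -0.702, -0.217, 0.086] 0.0865 0.3247
[23.275, 1.81, 1.778, 6.869, 0.134, -2.873, 0.086] 0.0865 0.3244
[23.583, 1.83, 1.798, 8.27, -0.515, 0.191, 0.086] 0.0865 0.3244
[23.892, 1.85, 1.823, 5.835, -0.715, -2.146, 0.086] 0.0864 0.3241
[24.2, 1.87, 1.85, 4.363, -0.176, -4.703, 0.086] 0.0864 0.3236
[24.517, 1.89, 1.877, 4.926, -0.856, -4.375, 0.086] 0.0863 0.323
[24.825, 1.91, 1.909, 1.389, -1.318, -7.327, 0.086] 0.0862 0.3222
[25.15, 1.93, 1.934, 1.993, -2.633, -3.938, 0.086] 0.0859 0.3217
[25.458, 1.95, 1.961, -1.442, -2.609, -2.364, 0.086] 0.0857 0.3214
[25.767, 1.97, 1.977, -0.251, -3.337, 3.253, 0.086] 0.0853 0.3218
```

The drag has eased to about 0 at turn ≈1.95. Carefully onward to feel the forward push and its end.

```bash
python3 - <<'E'
from step import *
L=load()
for i in range(14):
    t,d,r,F=step(L,.02,.015)
    if d>6 or np.linalg.norm(F)>25: break
print(arm.state()["gripper_width"],arm.state()["moment"])
E
```

```text
[26.075, 1.99, 1.992, 0.575, -2.373, 4.442, 0.086] 0.0851 0.3223
[26.383, 2.01, 2.008, 2.239, -0.23, 1.945, 0.085] 0.0851 0.3226
[26.692, 2.03, 2.035, -2.142, 1.526, -4.184, 0.085] 0.0852 0.3221
[27.0, 2.05, 2.058, -3.686, 1.762, -3.318, 0.085] 0.0854 0.3217
[27.308, 2.07, 2.076, -3.022, 1.036, 1.164, 0.085] 0.0855 0.3218
[27.617, 2.09, 2.091, -0.886, 0.454, 4.324, 0.085] 0.0855 0.3223
[27.925, 2.11, 2.111, -0.883, 0.288, 1.667, 0.085] 0.0856 0.3225
[28.233, 2.13, 2.132, -1.54, 0.691, -1.017, 0.085] 0.0856 0.3224
[28.542, 2.15, 2.155, -3.031, 0.013, -2.784, 0.085] 0.0856 0.3221
[28.85, 2.17, 2.176, -3.375, -0.526, -0.941, 0.085] 0.0856 0.322
[29.158, 2.19, 2.193, -2.092, -1.937, 1.81, 0.085] 0.0854 0.3222
[29.467, 2.21, 2.211, -1.582, -1.69, 1.641, 0.085] 0.0852 0.3224
[29.775, 2.23, 2.23, -1.137, -1.237, -0.094, 0.085] 0.0851 0.3224
[30.083, 2.25, 2.25, -1.373, -0.021, -0.83, 0.085] 0.0851 0.3223
0.025336144234630965 [-0.15283269 -0.11091965  0.01891448]
```

The push reads weaker than expected (−1 to −3.5 N). I'll probe back and forth here; the mean of the two directions gives the compression without friction.

```bash
python3 - <<'E'
from step import *
L=load()
for d in (-.03,-.03,-.03,.03,.03,.03): step(L,d,.02)
E
```

```text
[30.4, 2.22, 2.231, -5.538, 1.029, -4.167, 0.085] 0.0852 0.3218
[30.725, 2.19, 2.216, -9.197, 1.222, -4.96, 0.085] 0.0853 0.3212
[31.05, 2.16, 2.201, -13.751, 1.587, -5.465, 0.085] 0.0855 0.3205
[31.375, 2.19, 2.219, -7.687, -0.464, 2.394, 0.085] 0.0854 0.3208
[31.692, 2.22, 2.235, -4.128, -1.921, 5.637, 0.085] 0.0853 0.3215
[32.017, 2.25, 2.251, -0.697, -2.162, 6.266, 0.085] 0.085 0.3222
```

Backing up meets a wall (14 N at 2.20) while going forward is free. That mirrors the abrupt onset at ≈1.24, so the bump spans about 1.24–2.24 with its top near 1.74. Backward and forward friction on the bump explains the asymmetry. If the top were instead 1.95, the zone would be 2.41–2.95. Turn ≈2.45–2.5 suits both, so I go there and check it's free in both directions.

```bash
python3 - <<'E'
from step import *
L=load()
for d in [.03]*7+[-.03,-.03,.03,.03]:
    t,dr,r,F=step(L,d,.02)
    if np.linalg.norm(F)>15: break
E
```

```text
[32.342, 2.28, 2.276, 1.602, -0.825, 4.281, 0.085] 0.085 0.3227
[32.667, 2.31, 2.309, 0.215, 0.937, -1.526, 0.085] 0.085 0.3226
[32.983, 2.34, 2.343, -0.533, 1.558, -3.908, 0.085] 0.0852 0.3221
[33.308, 2.37, 2.375, -0.286, 0.099, -1.545, 0.085] 0.0852 0.3219
[33.625, 2.4, 2.405, -0.06, -1.31, 2.006, 0.085] 0.0851 0.3221
[33.942, 2.43, 2.433, 0.053, -1.051, 1.274, 0.085] 0.085 0.3223
[34.258, 2.46, 2.462, 0.066, -0.885, 0.26, 0.085] 0.0849 0.3223
[34.575, 2.43, 2.429, -0.681, 0.661, -1.765, 0.085] 0.085 0.3221
[34.892, 2.4, 2.397, -0.279, -0.19, 0.224, 0.085] 0.0849 0.3221
[35.208, 2.43, 2.43, 1.146, -0.13, 0.908, 0.085] 0.0849 0.3222
[35.525, 2.46, 2.463, 0.062, -0.339, -0.214, 0.085] 0.0849 0.3222
```

The wheel is free both ways at ≈2.46, about 0.72 past the top. Release, lift, and check that it stays.

```bash
python3 - <<'E'
from h import *
arm.sleep(.3)
arm.gripper_open()
p=arm.state()["eef_pos"]
arm.move_straight([p[0],p[1],.43],max_speed=.15)
f=arm.grab_frame("wrist");cv2.imwrite("pics/w5.png",f["frame"]);print(red(f),arm.state()["t"])
u0,v0=red(f)[0][0];k=onz(f,u0,v0,.187);print(k,p)
O=np.array([.5288,.209]);u=np.array([np.cos(np.radians(22)),np.sin(np.radians(22))])
for y in(np.radians(112),np.radians(-68)):
    print(arm.inverse_kinematics([*(O-u*.09),.43],rot(y)),arm.inverse_kinematics([*(O+u*.02),.303],rot(y)))
E
```

```text
[((np.float64(256.6), np.float64(211.5)), [239, 195, 36, 34, 957])] 37.3583
[ 0.61188409 -0.0708753   0.187     ] [ 0.61158489 -0.07023058  0.32227124]
[ 0.46782496  0.33286465 -1.07348197  1.93287328  0.33361362  1.06951467
  1.20811186] [ 0.21954166  0.69080859 -0.90456657  1.79503124  0.64638992  0.98206826
  1.00203769]
[-3.59073578e-04  1.90235355e-01 -4.95020634e-01  1.95569515e+00
  1.05578976e-01  1.02053556e+00 -1.72998934e+00] [-0.17455339  0.51711747 -0.33687404  1.8204145   0.22108614  0.84080713
 -1.80567078]
```

View pics/w5.png

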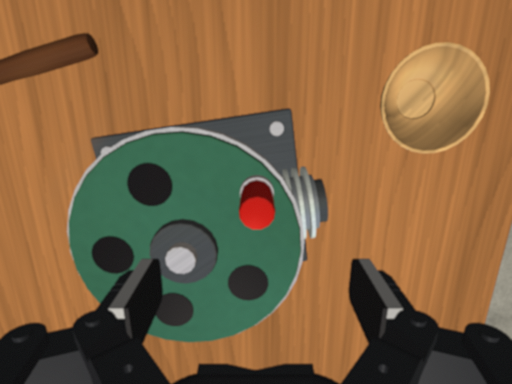

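The knob at (257,211) stayed where it was released, within 1 mm, so the wheel is at rest. Next the cock: closed fingers pushing the ball along the manifold's +x.

```bash
python3 - <<'E'
from h import *
O=np.array([.5288,.209]);u=np.array([np.cos(np.radians(22)),np.sin(np.radians(22))]);r=rot(np.radians(112))
arm.gripper_close(20)
arm.movep([*(O-u*.09),.42],r)
print(arm.move_straight([*(O-u*.09),.305],max_speed=.12,contact_N=6),arm.state()["t"])
print("push",arm.move_straight([*(O+u*.021),.305],max_speed=.035,contact_N=8))
arm.sleep(.1);s=arm.state();print(s["t"],s["force"].round(1),(s["eef_pos"][:2]-O)@u,s["eef_pos"])
for n in("wrist","scene"):
    f=arm.grab_frame(n);cv2.imwrite(f"pics/k_{n}.png",f["frame"]);print(red(f))
E
```

```text
False 40.4417
push True
43.1917 [ 0.3  0.7 -1. ] 0.013803937614881037 [0.54163141 0.21409031 0.30385134]
[((np.float64(255.2), np.float64(340.1)), [250, 334, 11, 13, 131])]
[((np.float64(321.7), np.float64(116.0)), [319, 112, 6, 9, 38]), ((np.float64(160.2), np.float64(195.6)), [154, 187, 12, 19, 156]), ((np.float64(295.2), np.float64(213.4)), [291, 209, 10, 10, 75]), ((np.float64(361.3), np.float64(211.9)), [358, 209, 7, 7, 34])]
```

View pics/k_scene.png

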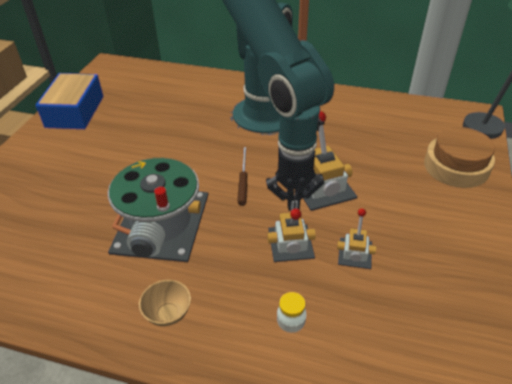

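View pics/k_wrist.png

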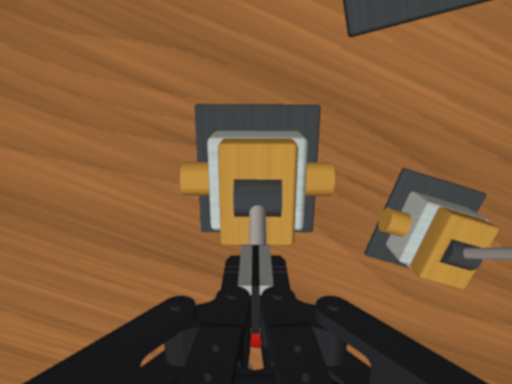

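```bash
python3 - <<'E'
from h import *
O=np.array([.5288,.209]);u=np.array([np.cos(np.radians(22)),np.sin(np.radians(22))])
p=arm.state()["eef_pos"]
arm.move_straight([*(O-u*.05),.305],max_speed=.08); arm.move_straight([*(O-u*.06),.43],max_speed=.15)
S=arm.grab_frame("scene")
def rep():
    for c,st in red(S):
        q=onz(S,*c,.142)[:2]-O
        if np.linalg.norm(q)<.08:
            x=q@u;print("ball",c,x,"cock",.5+np.arcsin(np.clip(x/.08,-1,1)))
rep()
print(proj(S,[*(O+u*.0384),.142]))
arm.goto_joints([1.219,.468,-.012,1.603,.006,1.071,-.056])
T=arm.grab_frame("top");cv2.imwrite("pics/end.png",T["frame"]);S=arm.grab_frame("scene");cv2.imwrite("pics/end_s.png",S["frame"])
for c,st in red(T): print(c,st[4],onz(T,*c,.142),onz(T,*c,.187))
rep();print(arm.state()["t"],arm.state()["force"])
E
```

```text
ball (np.float64(295.3), np.float64(213.8)) 0.03612055504775304 cock 0.9684535045965347
(np.float64(294.8940659729067), np.float64(214.58448187792868))
(np.float64(350.2), np.float64(153.2)) 99 [ 0.62319096 -0.07992027  0.142     ] [ 0.61239282 -0.07118625  0.187     ]
(np.float64(216.3), np.float64(176.7)) 61 [0.56440221 0.22328759 0.142     ] [0.5564402  0.21739402 0.187     ]
(np.float64(156.9), np.float64(210.2)) 37 [0.48589451 0.35468678 0.142     ] [0.48171993 0.34245415 0.187     ]
(np.float64(212.1), np.float64(317.7)) 176 [0.25432211 0.2220559  0.142     ] [0.26131923 0.21622175 0.187     ]
ball (np.float64(295.3), np.float64(213.7)) 0.03581602352157683 cock 0.9641918285587576
48.35 [1.31208996 1.20410549 0.42269025]
```

View pics/end.png

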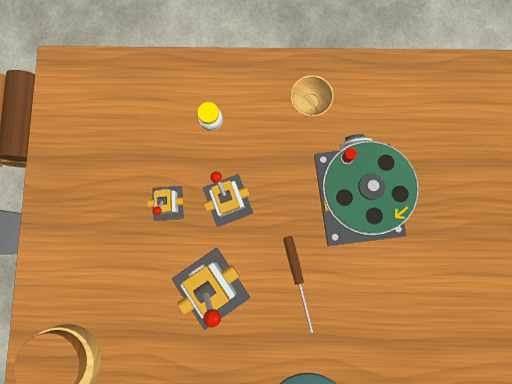

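The final top view shows the ball at (216,177), on its computed shut position. The knob is at (350,153), unmoved since release. Bowl, jar and gouge are at their starting pixels. Handing in.

```bash
python3 - <<'E'
from h import *
arm.close_job(); print(arm.state()["t"])
E
```

```text
the job is handed in; nothing more can be done
the job is handed in; nothing more can be done
```

I parked the pump wheel just past the compression, shut the cock, let go of everything and handed the job in at about 48 s.

- **Wheel:** With a 20 N grip I turned the knob clockwise in small steps. I felt the compression begin at about 1.24 rad and end at about 2.24 rad, which puts its top near 1.74 rad. I stopped at about 2.46 rad, where the wheel moved freely both ways. After release the knob had stayed put to within about 1 mm.
- **Cock:** I pushed the ball with closed fingers until an 8 N contact stop. The top view puts the ball at its computed shut position, and the scene view reads about 0.96 rad.
- **Bystanders:** By eye, the bowl, gouge and wax jar are at the same pixels in the top view as at the start. I did not measure them separately.

**What disagreed:**
- **Drag:** It read up to about 20 N, not the 7 to 9 N expected. Part of that came from the arm also pressing down until I made the height compliant. It still read about 19 N after that.
- **Forward push:** It was masked by friction. The drag alone crossed zero near 1.95 rad, so I placed the top from the symmetric ends of the compression instead. The parked position would also fit a top at 1.95 rad.

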